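# Test an AA cell in the torch: hold the lamp head short of its lock

### The job

Test the AA cell in the white torch: push the standing cell down into the open barrel, then set the lamp head on with its lugs in the entries, press it right down and twist it clockwise half-way to the lock, without letting it click. Finish still gripping the head there, down and still, so that the lamp stays lit while I look; leave the bin, bowl, bulb and cap sorter alone.

Things in the scene. Friction and masses are not known exactly. Their poses are not given: they have to be found in the camera images.
- torch: White plastic torch barrel with grey ribs, 46 mm dia., 72 mm tall, standing upright, open end up, keyed and fixed in a grey 92 x 60 mm holder screwed to the shelf: it cannot turn or tip. Origin on its axis at shelf level, z up. Its shoulder is 54 mm up; above it stands the 24 mm dia. neck with the bayonet flange. Key ribs run down the barrel at its +x and -x.
- torch_mouth (a point): Centre of the barrel's open upper rim, 72 mm above the shelf; axes as the torch's. The bore is 17 mm dia. with a bevelled mouth (about 21 mm dia.); a sprung contact lies 46 mm below the rim. The head is fully pressed down when its centre is 2.5 mm above this point; turned under the flange it may rise 1.5 mm more.
- flange (a point): Centre of the upper face of the bayonet flange around the neck, 5 mm below the rim: 33 mm dia., 4 mm thick, bevelled above. Two opposite gaps in it, each 60 degrees wide, centred on this frame's +x and -x (above the key ribs), are the entries for the head's lugs. Once below the flange the head turns only clockwise, seen from above.
- latch (a point): Tip of the 2.6 mm steel latch pin sprung up 4 mm from the barrel's shoulder (1 N; the head's edge presses it down). When the head is turned clockwise 62 to 70 degrees from the entry the pin clicks into a notch of the head and locks it; 70 degrees is the end stop, 35 degrees is half-way. Nothing is felt before the click but slight friction.
- head_mid (a point): Centre, half-way up, of the loose white lamp head: a round cap 44 mm dia., 38 mm tall, 50 g, standing lens up, open skirt down on the shelf. Two opposite grey ribs (5 mm wide, 3.5 mm proud) run up its outside at its +x and -x, right over the lugs. Grip it from above across its smooth y sides, finger tips 5 to 12 mm above its lower edge, and turn it with the gripper.
- head: The lamp head again; origin at the centre of its lower edge, z up to the lens. Skirt 36 mm dia. inside, 16.5 mm deep. Two lugs inside at +x and -x: 7 mm wide, up to 6 mm above the edge, bevelled below, 27 mm between their tips. To enter, its x axis lies along the torch's x axis, either way round, within 10 degrees; fully down, its edge is 16.5 mm below the rim.
- head_rib (a point): Middle of the outer face of one of the head's two ribs, 25.5 mm from the head's axis along its +x, 19 mm above its lower edge. The other rib is opposite and just alike.
- cell_mid (a point): Centre, half-way up, of an AA cell (grey, 14.5 mm dia., 50.5 mm tall, small nub up) standing on the shelf; 23 g. Let 15 mm or more down into the barrel and let go, it slides home onto the contact: its top then stands 4.5 mm proud of the rim (this point 20.75 mm below the rim), and the head, pressed down over it, pushes it in against the spring (about 5 N in all).
- bin_mid (a point): Red plastic bin with a ribbed screw lid, 164 mm dia., 150 mm tall (this point is half-way up). To be left alone.
- bowl_mid (a point): White ceramic bowl of button cells, 120 mm dia., 48 mm tall (this point is half-way up). To be left alone.
- cfl_mid (a point): Compact fluorescent bulb in a clear sleeve 132 x 54 x 54 mm, lying on the shelf, its long side along its x (this point is its centre). To be left alone.
- sorter_mid (a point): Blue open box with three bays of bottle caps, 120 x 180 mm, about 66 mm tall (this point is 27 mm up). To be left alone.

How it is judged:
On the way, in this order (a step that is already met when the one before it is completed fails the run):
1. the cell is down in the barrel, standing on the contact (horizontal distance between cell_mid and torch_mouth below 0.004 m and z of cell_mid in the frame of torch_mouth below -0.017 m and angle between cell_mid's own z axis and vertical below 0.15 rad), for 0.2 s.
2. the lamp head is pressed right down on the barrel, lugs below the flange (horizontal distance between head_mid and torch_mouth below 0.004 m and z of head_mid in the frame of torch_mouth below 0.007 m and angle between head_mid's own z axis and vertical below 0.1 rad), for 0.1 s.
At the end, for the whole second after the job is handed in: Cell in the barrel; head seated, its centre < 7 mm above the rim, within 4 mm of the axis, upright, turned 35 +/- 13 degrees clockwise from the entry, at rest, gripped by the fingers (over 2 N); bin, bowl, bulb and sorter within 30 mm of their places (all of step 1 and all of step 2 and angle between the x axis of head_mid and the x axis of torch_mouth, either way round between 0.38 and 0.84 rad and ((x of head_rib in the frame of torch_mouth above 0 m and y of head_rib in the frame of torch_mouth below 0 m) or (x of head_rib in the frame of torch_mouth below 0 m and y of head_rib in the frame of torch_mouth above 0 m)) and contact force between the fingers and head above 2 N and angular speed of head below 0.15 rad/s and distance of each of bin_mid, bowl_mid, cfl_mid, sorter_mid from where it was at the start of the episode below 0.03 m); the arm keeps its last pose, push and grip.
It fails at once if the head is twisted on to the lock click (horizontal distance between head_mid and torch_mouth below 0.004 m and z of head_mid in the frame of torch_mouth below 0.007 m and angle between head_mid's own z axis and vertical below 0.1 rad and angle between the x axis of head_mid and the x axis of torch_mouth, either way round above 1.03 rad).
It fails at once if a bystander is knocked away (distance of any of bin_mid, bowl_mid, cfl_mid, sorter_mid from where it was at the start of the episode above 0.03 m).
It also fails if it takes over 56 s, if anything falls off the work surface, if the arm or the gripper's body presses on something with over 40 N, if the wrist force passes 120 N, or if a joint passes its speed limit or range.

### The arm

A 6-joint arm with a two-finger parallel gripper is mounted at the origin on the work surface. World frame = base frame: x ahead of the robot, y to its left, z up, the work surface at z = 0. Lengths are in m, angles in rad, forces in N, time in s.
With the tool pointing down it reaches from about 0.35 to 0.975 m from the base axis. Payload 7.1 kg.
Tool frame: the origin (TCP) lies on the centre line of the jaws, within the pads' length; the fingertips stand 8 mm ahead of it and the grasp point (between the pads) lies 11 mm behind it (r.tip_reach is the distance from the TCP to the fingertips, in m); x points along the fingers, y is the direction in which the jaws open and shut, and the axes are right-handed (so a half turn about x gives the same grasp; the last joint's range is limited). The gripper opens to 88 mm and grips with 3 to 60 N. Pads are 20 mm wide; open, the fingers measure 115 mm over their backs; the gripper's body (75 mm by 178 mm) begins 61 mm behind the grasp point.
Start: joints at [1.221, 0.423, 1.63, -0, 1.089, -0.019], TCP at [0.203, 0.591, 0.193] pointing down, gripper open.
Joint ranges: [-3, 3], [-0.9, 2.11], [0.09, 2.58], [-1.31, 4.45], [0.11, 2.69], [-2.54, 2.54]. Speed limits (rad/s): [2.39, 2.39, 3.01, 3.14, 3.14, 3.14].

### API

Orientations are given as a rotation vector (axis times angle).
In Python, from bench import r, kinematics, monitor, viewer, ticket gives the robot as it stands. Calls block until the motion is done:
- r.goto(position, orientation): joint-space move of the TCP to a pose.
- r.move_l(position, ori=None, speed=0.15, guard=None): straight line of the TCP; ori=None keeps the orientation; speed is the mean speed in m/s. With guard (N) it stops when the force on the tool has changed by that much, and returns True; else False.
- r.set_joints(angles): joint-space move.
- r.gripper_to(opening, newtons=None): finger opening in m; newtons is the grip in N (None keeps the last); returns when the fingers have stopped.
- r.hold(seconds).
- kinematics.inverse_kinematics(position, orientation): joint angles nearest the present ones, or None.
- monitor.read_state(): the state.
- viewer.snapshot(name): name is "side" or "top" or "wrist"; returns (picture, depth): 400x640x3 uint8, red, green, blue; 400x640 float32, m along the optical axis (not along the pixel's ray), 0 where there is no reading.
- viewer.camera_model(name): a dict with "mtx" (3x3 intrinsics, pixels), "R" (3x3) and "t" (3): a world point X has camera coordinates R X + t. Camera axes: x right, y down, z forward; pixel columns grow to the right and rows downward; lengths in m; the calibration is good to about 2 mm. A picture is of the moment at which its call begins: read the wrist's pose just before it. camera_model takes no time and is no camera call; for the wrist camera it gives the pose at the moment of the call.
A pose or a line that the arm cannot do raises r.IKError and nothing moves.
- ticket.close_job(): hands the job in, once; it reports no verdict.
The state is a dict: "time_s": time; "joint_pos": joint angles; "joint_vel": joint speeds; "joint_torque": joint torques, N m; "tool_pos": TCP position; "tool_rot": TCP orientation; "force": force on the tool from outside, world axes, zero at the start; "torque": the same for the moment, N m; "finger_gap": finger opening in m.
Only numpy, scipy, OpenCV 4.12 (cv2) and the standard library are available. Lean on these libraries where they do the work, as an engineer would, in place of code of your own. Each camera call takes 0.05 s, during which the arm holds its last target.

## Working session

There is one attempt and no reset: what is moved stays moved. The work goes in short steps, each a Python script; the robot and the scene stay as the last script left them, time stands still between calls to the robot, and variables do not carry over. Pictures are saved under pics/ and viewed, and the job is handed in when it is done.

```bash
mkdir -p pics && ls
python3 - <<'E'
from bench import r,kinematics,monitor,viewer
import cv2,numpy as np
s=monitor.read_state();print(s)
for n in("side","top","wrist"):
    p,d=viewer.snapshot(n);cv2.imwrite(f"pics/{n}0.png",p[:,:,::-1]);np.savez(f"pics/{n}0.npz",p=p,d=d,**viewer.camera_model(n))
    c=viewer.camera_model(n);print(n,-c["R"].T@c["t"],c["mtx"][0,0])
print(r.tip_reach)
E
```

```text
pics
{'time_s': 0.0, 'joint_pos': array([ 1.22101346e+00,  4.23841798e-01,  1.63070726e+00, -8.79475761e-06,
        1.08861916e+00, -1.89847558e-02]), 'joint_vel': array([ 8.39337130e-04,  3.41901471e-04,  1.58597719e-04, -1.49329112e-03,
        6.31672676e-04, -5.42501148e-05]), 'joint_torque': array([ 6.03120388e-04, -5.44641423e+01, -2.73673242e+01,  6.45916373e-02,
        2.27079412e-02, -1.54247700e-04]), 'tool_pos': array([0.20275462, 0.59054055, 0.19259437]), 'tool_rot': array([ 0.2583786,  1.5554447, -0.260823 ]), 'force': array([ 0.72462907,  0.93087839, -0.49786217]), 'torque': array([-0.0562951 ,  0.02217666,  0.03746567]), 'finger_gap': 0.0879575561378636}
side [ 0.57124388 -0.99743832  1.08192003] 518.0070800105626
top [ 0.42482367 -0.00827789  1.55935569] 456.55763260886283
wrist [0.13523731 0.61415449 0.38338701] 355.62516261857326
0.008
```

View pics/side0.png

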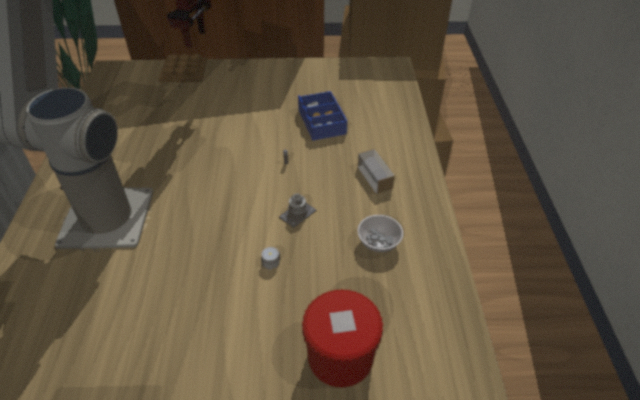

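View pics/top0.png

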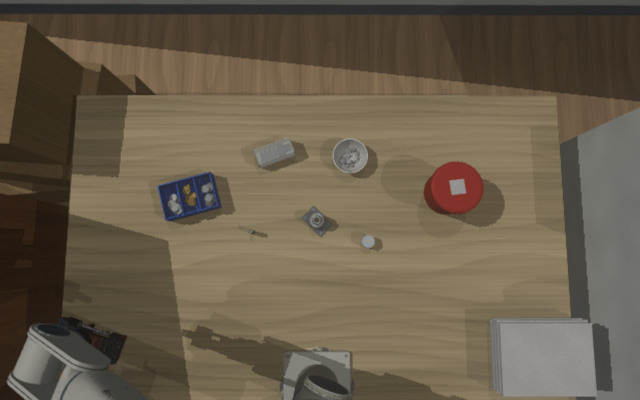

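View pics/wrist0.png

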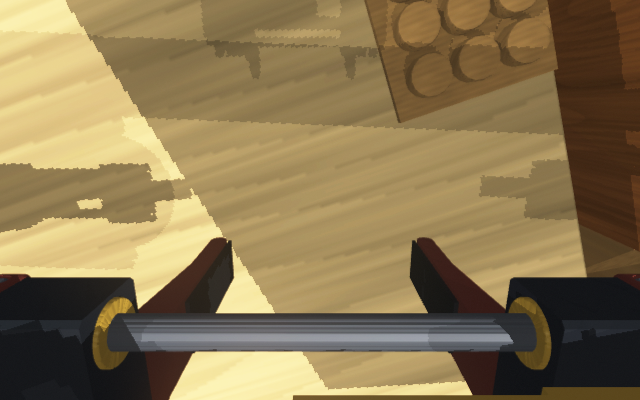

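Top view: torch at about (317,220), head (368,242), cell (252,232). The bystanders lie further out. I'll get rough positions, then take close-ups with the wrist camera.

```bash
cat > h.py <<'E'
from bench import r,kinematics,monitor,viewer,ticket
import cv2,numpy as np
from scipy.spatial.transform import Rotation as Ro
def ray(cm,u,v,z):
    "pixel -> world point on plane z"
    C=-cm["R"].T@cm["t"]; d=cm["R"].T@np.linalg.solve(cm["mtx"],[u,v,1.]); return C+d*(z-C[2])/d[2]
def proj(cm,X):
    c=cm["R"]@np.asarray(X)+cm["t"]; q=cm["mtx"]@c; return q[:2]/q[2]
def down(yaw):
    "tool x down, tool y (jaw dir) at angle yaw in world xy"
    x=np.array([0,0,-1.]);y=np.array([np.cos(yaw),np.sin(yaw),0]);return Ro.from_matrix(np.c_[x,y,np.cross(x,y)]).as_rotvec()
def snap(n,tag,crop=None,k=1):
    cm=viewer.camera_model(n);p,d=viewer.snapshot(n)
    np.savez(f"pics/{tag}.npz",p=p,d=d,**cm)
    q=p if crop is None else p[crop[1]:crop[3],crop[0]:crop[2]]
    cv2.imwrite(f"pics/{tag}.png",cv2.resize(q,None,fx=k,fy=k,interpolation=cv2.INTER_CUBIC)[:,:,::-1])
    return p,d,cm
E
python3 - <<'E'
from h import *
z=np.load("pics/top0.npz");cm=z
s=monitor.read_state()
for n,u,v,h in(("torch",317,219,.072),("head",368.5,241,.038),("cell",252,232,.05),("bin",455,187,.15),("bowl",350,157,.048)):
    print(n,ray(cm,u,v,h).round(4))
M=Ro.from_rotvec(s["tool_rot"]).as_matrix();print(M.round(2))
s0=np.load("pics/wrist0.npz");C=-s0["R"].T@s0["t"];print("cam in tool",M.T@(C-s["tool_pos"]));print("cam axes in tool (rows)",(s0["R"]@M).round(3))
p=z["p"]
for n,(u,v) in dict(t=(317,219),h=(368,242),c=(252,232)).items():
    cv2.imwrite(f"pics/c_{n}.png",cv2.resize(p[v-25:v+25,u-30:u+30],None,fx=8,fy=8,interpolation=cv2.INTER_CUBIC)[:,:,::-1])
ims=[cv2.imread(f"pics/c_{n}.png") for n in "thc"];cv2.imwrite("pics/c_all.png",cv2.resize(np.hstack(ims),None,fx=.55,fy=.55))
for y in np.arange(-1.5,1.6,.5):
    q=kinematics.inverse_kinematics([.40,0,.3],down(y));print(y,q)
E
```

```text
torch [ 0.5379 -0.0022  0.072 ]
head [ 0.4672 -0.1731  0.038 ]
cell [0.4968 0.2122 0.05  ]
bin [ 0.6319 -0.4336  0.15  ]
bowl [ 0.7492 -0.1135  0.048 ]
[[-0.    0.32  0.95]
 [-0.    0.95 -0.32]
 [-1.   -0.    0.  ]]
cam in tool [-1.90596178e-01  5.95186663e-06 -7.15571035e-02]
cam axes in tool (rows) [[ 0.001  1.     0.   ]
 [-0.263  0.     0.965]
 [ 0.965 -0.001  0.263]]
-1.5 [-2.97543902e-02 -5.50172240e-02  1.96797718e+00 -4.44089210e-16
  1.22863270e+00  1.47024561e+00]
-1.0 [-0.02975439 -0.05501722  1.96797718  0.          1.2286327   0.97024561]
-0.5 [-2.97543902e-02 -5.50172240e-02  1.96797718e+00 -4.44089210e-16
  1.22863270e+00  4.70245610e-01]
0.0 [-2.97543902e-02 -5.50172240e-02  1.96797718e+00 -4.44089210e-16
  1.22863270e+00 -2.97543902e-02]
0.5 [-2.97543902e-02 -5.50172240e-02  1.96797718e+00 -4.44089210e-16
  1.22863270e+00 -5.29754390e-01]
1.0 [-0.02975439 -0.05501722  1.96797718  0.          1.2286327  -1.02975439]
1.5 [-2.97543902e-02 -5.50172240e-02  1.96797718e+00 -4.44089210e-16
  1.22863270e+00 -1.52975439e+00]
```

View pics/c_all.png

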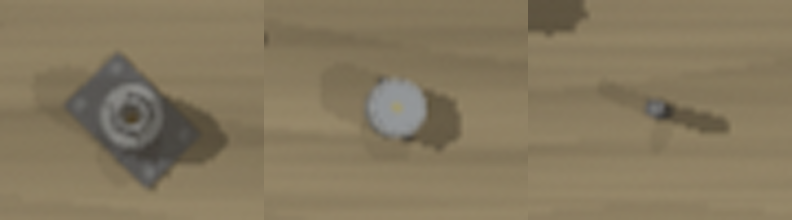

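Run:
```python
from h import *
y=1.57
r.goto([.455,.21,.17],down(y));snap("wrist","w_cell")
r.goto([.49,-.002,.19],down(y));snap("wrist","w_torch")
r.goto([.425,-.173,.17],down(y));snap("wrist","w_head")
print(monitor.read_state()["time_s"])
```

```text
3.6083
```

View pics/w_cell.png

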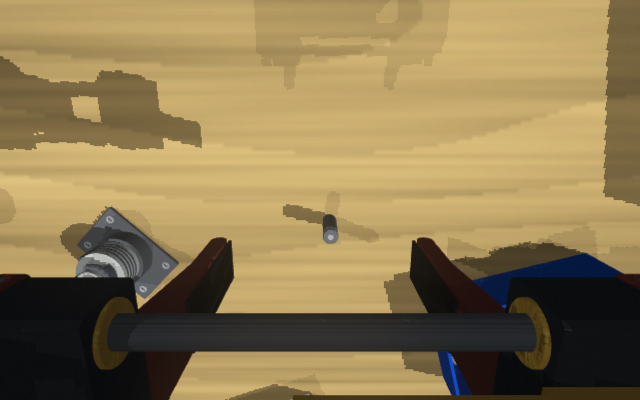

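View pics/w_torch.png

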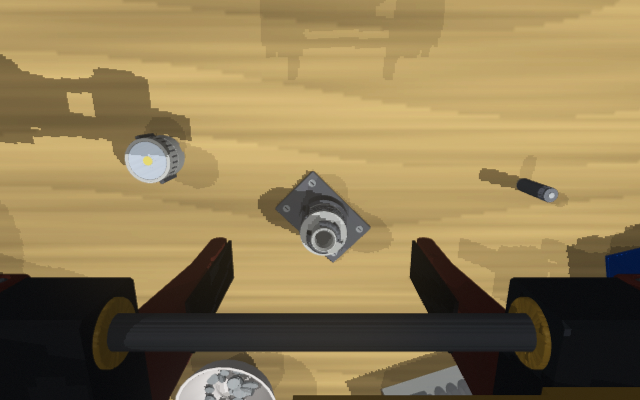

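View pics/w_head.png

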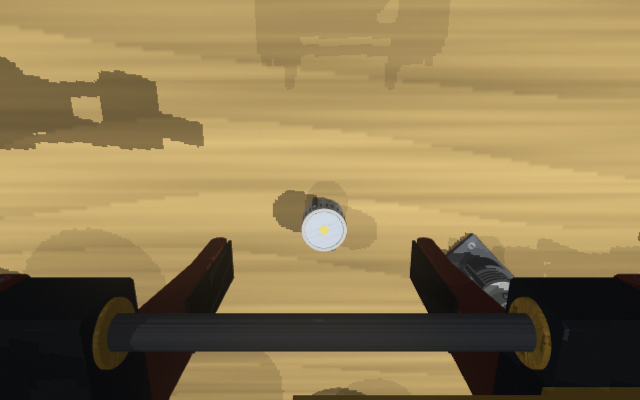

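Run:
```python
import cv2,numpy as np
for n,(u,v) in dict(w_cell=(330,230),w_torch=(323,225),w_head=(324,222)).items():
    p=cv2.imread(f"pics/{n}.png");h=50 if n!="w_cell" else 30
    cv2.imwrite(f"pics/{n}_z.png",cv2.resize(p[v-h:v+h,u-h:u+h],(600,600),interpolation=cv2.INTER_CUBIC))
```

```text
(no output)
```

View pics/w_cell_z.png

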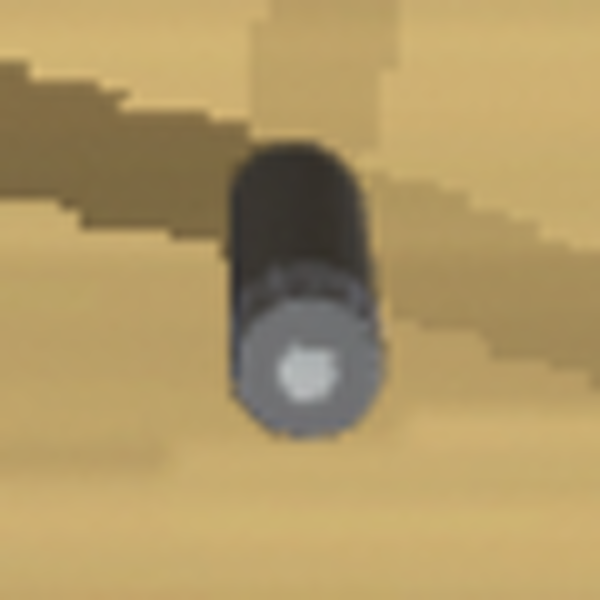

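View pics/w_torch_z.png

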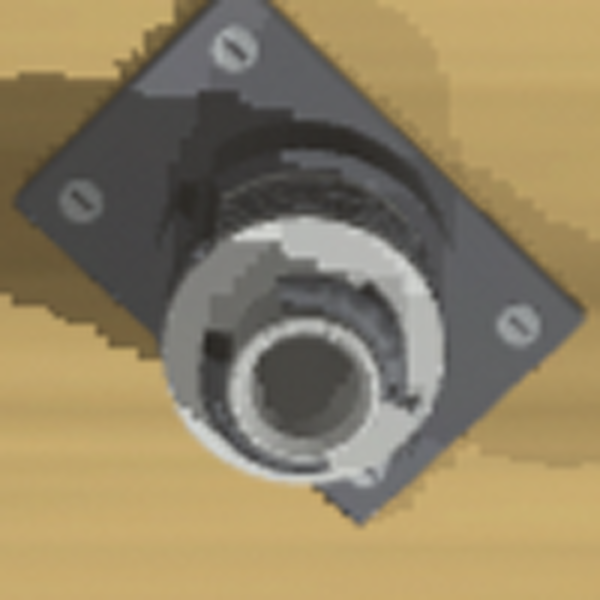

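View pics/w_head_z.png

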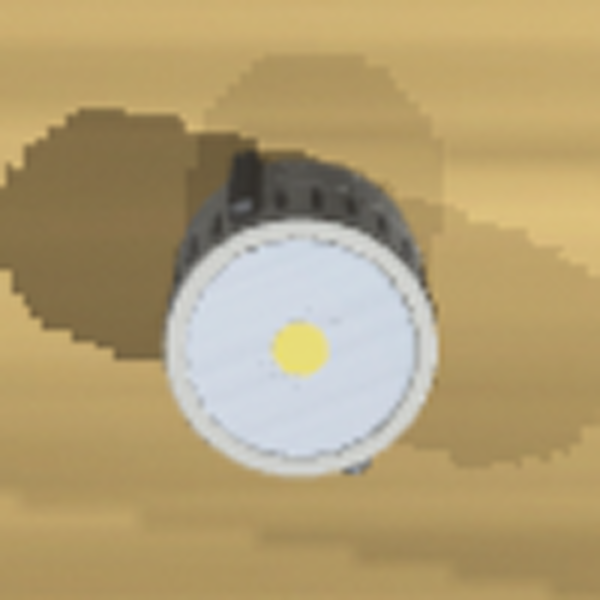

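Run:
```python
from h import *
L=lambda n:{k:np.load(f"pics/{n}.npz")[k] for k in("mtx","R","t","d","p")}
c,t,h=L("w_cell"),L("w_torch"),L("w_head")
print("cell",ray(c,330.5,236.3,.0495), "base", ray(c,300+30-.5,200+18,0))
T=ray(t,323.5,239.3,.072);print("torch",T)
px=lambda o,a:(o[0]+a[0]/6-.5,o[1]+a[1]/6-.5)
for zz in(0.004,.008,.012):
    l,b,rr=[ray(t,*px((273,175),q),zz) for q in((15,200),(360,525),(590,315))]
    print(zz,np.linalg.norm(b-l),np.linalg.norm(rr-b),np.degrees(np.arctan2(*(b-l)[[1,0]])),np.degrees(np.arctan2(*(rr-b)[[1,0]])),"ctr",(l+rr)/2)
sc=[ray(t,*px((273,175),q),.008) for q in((235,48),(81,200),(518,326))]
print("screws",[s.round(4) for s in sc],np.degrees(np.arctan2(*(sc[2]-sc[0])[[1,0]])),"mid",(sc[1]+sc[2])/2)
print("rib",np.degrees(np.arctan2(*(ray(t,*px((273,175),(365,478)),.054)-T)[[1,0]])),"gap centre ",[np.degrees(np.arctan2(*(ray(t,*px((273,175),q),.067)-T)[[1,0]])) for q in((410,400),(330,465),(210,332),(280,285))])
H=ray(h,323.7,229.6,.038);print("head",H)
for zz in(.025,.03,.034):
    a,b=[ray(h,*px((274,172),q),zz) for q in((243,205),(357,468))];print(zz,np.linalg.norm(a-b),np.degrees(np.arctan2(*(b-a)[[1,0]])),(a+b)/2)
t_=np.load("pics/top0.npz")
print("head in torch view check",ray(t,148.5,160,.038))
for n,cm,u,v in(("c",c,330,237),("t",t,332,215),("h",h,324,230)):
    print(n,"depth z",(-cm["R"].T@cm["t"]+cm["R"].T@(np.linalg.solve(cm["mtx"],[u,v,1.])*cm["d"][v,u])).round(4))
```

```text
cell [0.49878762 0.21895635 0.0495    ] base [0.49648766 0.21911262 0.        ]
torch [0.53556596 0.00060033 0.072     ]
0.004 0.09076585073554325 0.05995828819164579 44.594016906761105 134.89105038125751 ctr [0.53565354 0.00075945 0.004     ]
0.008 0.08980153918930608 0.0593212813313864 44.594016906761084 134.89105038125751 ctr [0.5344081  0.00073694 0.008     ]
0.012 0.08883722764306887 0.058684274471127076 44.59401690676112 134.8910503812576 ctr [0.53316266 0.00071443 0.012     ]
screws [array([ 0.4953, -0.0117,  0.008 ]), array([ 0.5234, -0.0398,  0.008 ]), array([0.5476, 0.0401, 0.008 ])] 44.71663301167139 mid [5.35476591e-01 1.23668412e-04 8.00000000e-03]
rib 23.65084523997668 gap centre  [np.float64(76.96214539283349), np.float64(14.600053286466753), np.float64(-116.75707503101964), np.float64(-165.23767204507166)]
head [ 0.46683437 -0.17008194  0.038     ]
0.025 0.04983928550790214 22.38183394833462 [ 0.46965197 -0.17003186  0.025     ]
0.03 0.049096918003023675 22.381833948334634 [ 0.46792933 -0.17006568  0.03      ]
0.034 0.048503023999120924 22.381833948334638 [ 0.46655122 -0.17009273  0.034     ]
head in torch view check [ 0.46685602 -0.16813802  0.038     ]
c depth z [0.5    0.2185 0.0481]
t depth z [0.5179 0.0089 0.0531]
h depth z [ 0.4674 -0.1698  0.0375]
```

Checked against the given sizes:

| Item | Position (m) | Angle | Check |
|---|---|---|---|
| Torch | (0.5356, 0.0005) | x axis at 44.7° | Holder measures 91 x 60 mm, gaps agree on the angle |
| Head | (0.4668, -0.170) | ribs at 22.4° | Rib span about 49–50 mm |
| Cell | (0.4985, 0.219) | n/a | Top depth about 48 mm |

The top camera's cell figure was about 7 mm off in y because I misread the pixel on its side wall. Next I pick the cell.

Run:
```python
from h import *
y=1.57
r.gripper_to(.05)
r.goto([.4985,.2189,.10],down(y))
r.move_l([.4985,.2189,.036],speed=.12)
r.gripper_to(.005,newtons=15)
s=monitor.read_state();print(s["finger_gap"],s["time_s"])
r.move_l([.4985,.2189,.15],speed=.2)
r.goto([.5356,.0005,.155],down(y))
s=monitor.read_state();print(s["finger_gap"],s["time_s"],s["tool_pos"],s["force"])
snap("wrist","w_c2",(240,140,440,300),4)
snap("side","s_c2",(240,150,360,240),6)
```

```text
0.004962366807490904 7.3833
0.004983377646655749 8.9917 [0.53514217 0.00113139 0.15424923] [-0.10718497 -0.41594503 -0.09843692]
```

View pics/w_c2.png

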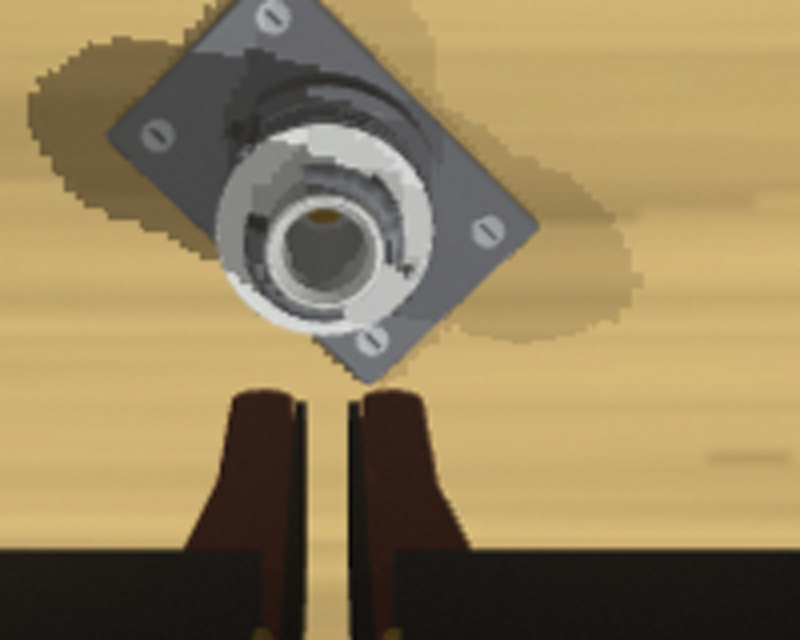

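View pics/s_c2.png

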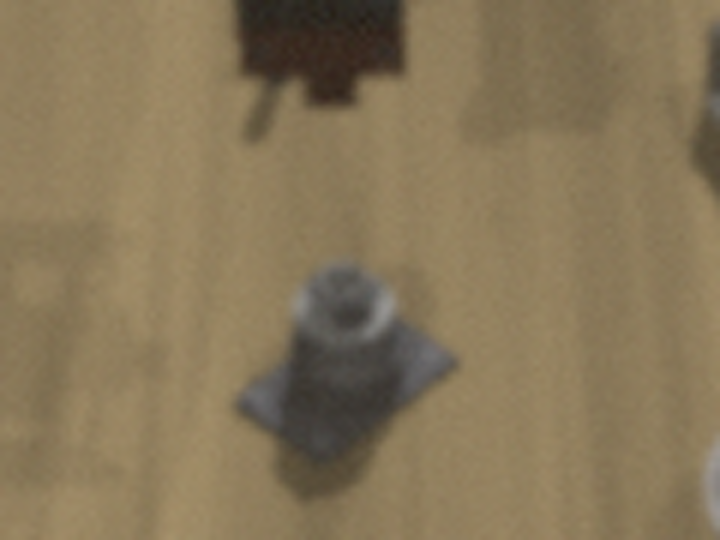

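Missed: the gap closed fully to 5 mm and there is no cell in the jaws. I'll look at the whole scene.

Run:
```python
from h import *
r.gripper_to(.05)
snap("side","s3");snap("wrist","w3");p,d,cm=snap("top","t3",(230,190,350,280),6)
w=viewer.camera_model("wrist");s=monitor.read_state();print(s["time_s"],s["tool_pos"]);print("tcp proj",proj(w,s["tool_pos"]),"torch",proj(w,[.5356,.0005,.072]))
c=np.load("pics/w_cell.npz");print(proj(c,[.4985,.2189,.0495]),(-c["R"].T@c["t"]))
```

```text
10.0833 [5.35574902e-01 4.55888059e-04 1.54991417e-01]
tcp proj [321.65802616 237.86398043] torch [321.64681918 201.06201698]
[330.44134439 236.00868803] [0.3834368  0.21046719 0.36068954]
```

View pics/s3.png

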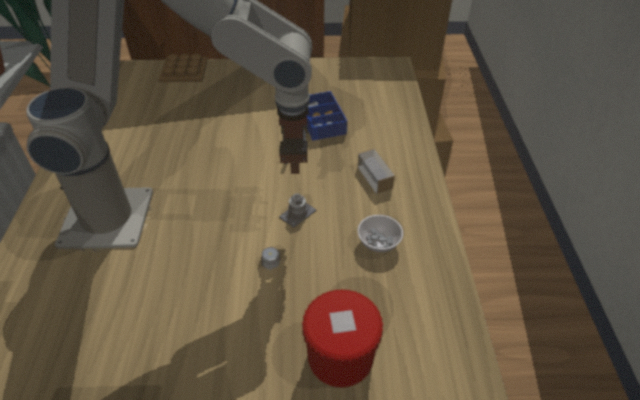

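View pics/w3.png

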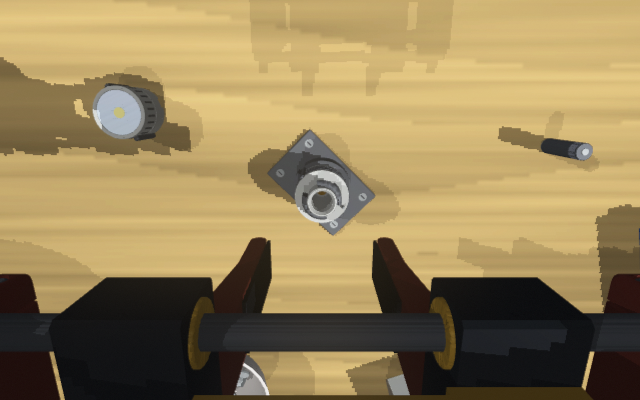

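View pics/t3.png

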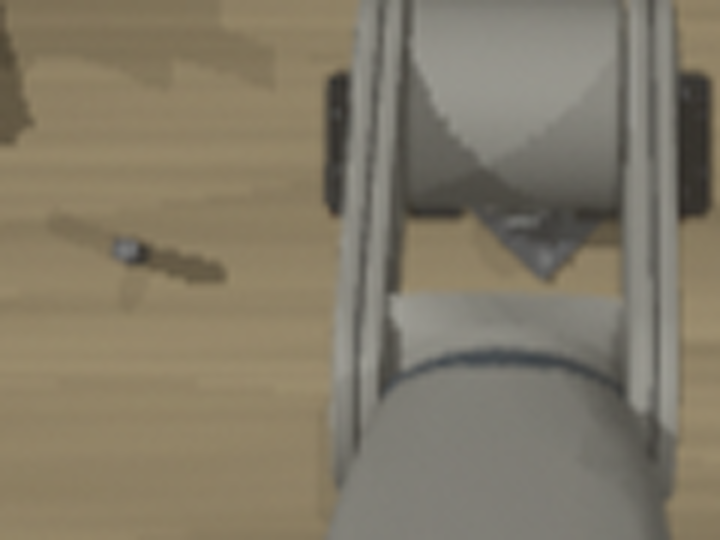

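Run:
```python
from h import *
w=np.load("pics/w3.npz")
print("cell w3",ray(w,585,152,.0495),proj(w,[.4985,.2189,.0495]))
w=np.load("pics/w_torch.npz");print("cell w_torch",ray(w,550.5,195,.0495))
t=np.load("pics/t3.npz");print("top",ray(t,250.6,231.3,.0495),proj(t,[.4985,.2189,.0495]),proj(t,[.4985,.2189,0]))
s=np.load("pics/side0.npz");print("side",ray(s,285,151,.0495),proj(s,[.4985,.2189,.0495]),proj(s,[.4985,.2189,0]))
p=s["p"];cv2.imwrite("pics/s0c.png",cv2.resize(p[140:180,260:310],None,fx=14,fy=14,interpolation=cv2.INTER_CUBIC)[:,:,::-1])
r.move_l([.5356,.0005,.20],speed=.25)
r.goto([.4985,.2189,.10],down(1.57)); print(monitor.read_state()["tool_pos"])
p,d,cm=snap("wrist","w4");print("pred",proj(cm,[.4985,.2189,.0495]),proj(cm,monitor.read_state()["tool_pos"]))
```

```text
cell w3 [0.49962467 0.21893334 0.0495    ] [585.2229751  150.63747541]
cell w_torch [0.49912944 0.21809129 0.0495    ]
top [0.49914724 0.21691664 0.0495    ] [249.99477522 231.49700765] [252.16993462 232.20544995]
side [0.49753261 0.2184178  0.0495    ] [285.31939008 150.89252725] [286.0567985  162.97789786]
[0.4987152  0.21830406 0.09993503]
pred [322.48345496 212.41491817] [321.23668703 238.86501957]
```

View pics/w4.png

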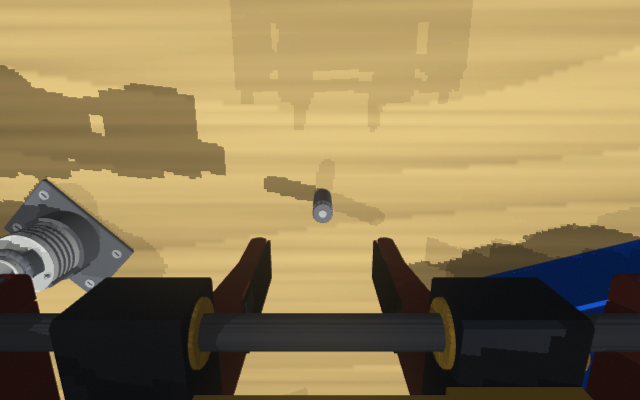

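View pics/s0c.png

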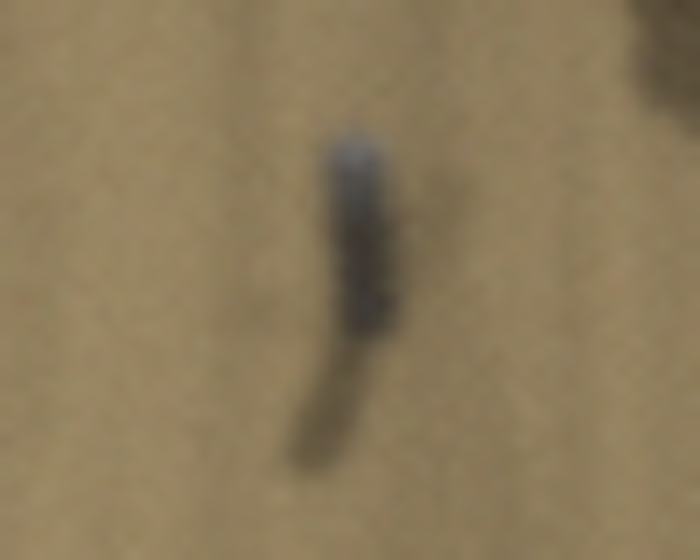

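All three cameras agree on the cell at (0.499, 0.2185), and the wrist picture shows it at (322,212), between the jaws. I'll go down and check before closing.

Run:
```python
from h import *
g=r.move_l([.499,.2185,.036],speed=.1,guard=6)
s=monitor.read_state();print(g,s["tool_pos"],s["force"],s["time_s"],s["finger_gap"])
p,d,cm=snap("wrist","w5");print("pred",proj(cm,[.499,.2185,.0495]),proj(cm,s["tool_pos"]))
```

```text
False [0.49937298 0.21849657 0.03629717] [ 0.55244915 -0.55433815 -0.60102085] 12.2167 0.049980202850767055
pred [321.66246205 245.95307461] [321.63714288 237.87091232]
```

View pics/w5.png

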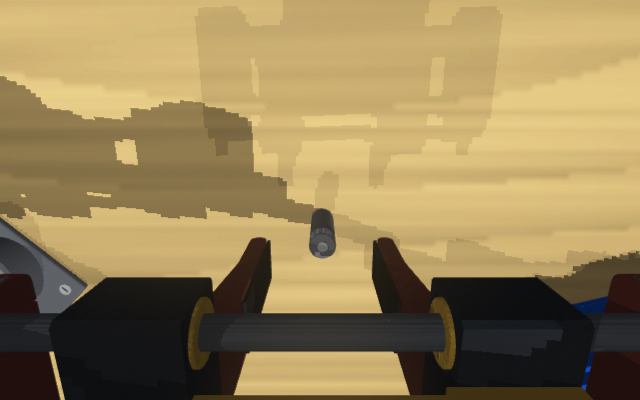

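Run:
```python
from h import *
r.gripper_to(.009,newtons=20)
s=monitor.read_state();print(s["tool_pos"],s["force"],s["time_s"],s["finger_gap"])
p,d,cm=snap("wrist","w6",(240,180,400,300),5)
```

```text
[0.4989946  0.21851697 0.03598593] [-0.42832154 -0.47304435 -0.61174567] 13.0583 0.00890686430782215
```

View pics/w6.png

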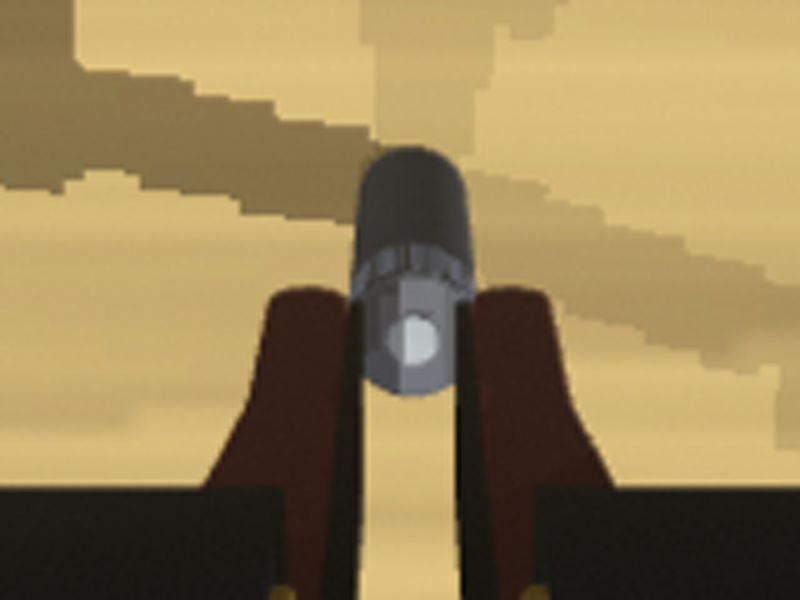

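The gap reads 8.9 mm while the pads hide part of the cell's top, so the pads sit above the cell top. The fingertips look well short of where the tool frame puts them. I'll check with the depth data.

Run:
```python
from h import *
w=np.load("pics/w6.npz");d=w["d"];s=monitor.read_state();M=Ro.from_rotvec(s["tool_rot"]).as_matrix()
def tl(u,v):
    X=w["R"].T@(np.linalg.solve(w["mtx"],[u,v,1.])*d[v,u]-w["t"]); return d[v,u].round(4),X.round(4),(M.T@(X-s["tool_pos"])).round(4)
for u,v in((302,242),(302,250),(344,242),(344,250),(302,262),(344,262),(312,245),(332,245),(322,247),(322,220),(311,260)): print(u,v,*tl(u,v))
print(r.tip_reach)
```

```text
302 242 0.165 [0.4875 0.2094 0.072 ] [-0.036  -0.0091 -0.0115]
302 250 0.1567 [0.4879 0.2098 0.0806] [-0.0446 -0.0087 -0.0111]
344 242 0.1657 [0.4878 0.2289 0.0713] [-0.0353  0.0104 -0.0112]
344 250 0.1568 [0.4879 0.2283 0.0806] [-0.0446  0.0098 -0.0111]
302 262 0.146 [0.4885 0.2104 0.0919] [-0.056  -0.0081 -0.0105]
344 262 0.1443 [0.4878 0.2275 0.0934] [-0.0575  0.009  -0.0112]
312 245 0.1679 [0.4899 0.2139 0.0696] [-0.0336 -0.0046 -0.009 ]
332 245 0.1667 [0.4895 0.2233 0.0707] [-0.0347  0.0048 -0.0095]
322 247 0.1892 [0.4989 0.2187 0.0499] [-0.014   0.0002 -0.0001]
322 220 0.2122 [0.492  0.2187 0.0242] [ 0.0117  0.0002 -0.0069]
311 260 0.1526 [0.4904 0.2139 0.0856] [-0.0496 -0.0046 -0.0085]
0.008
```

By depth, the real fingertips are about 33 mm *behind* the reported TCP (z≈0.069 when TCP z=0.036). The tool frame says 8 mm ahead. The cell's top reads a correct 0.0499, so the camera is right and the tool length is about 41 mm off. I'll compensate and descend under guard.

Run:
```python
from h import *
r.gripper_to(.04)
g=r.move_l([.499,.2185,-.006],speed=.08,guard=6)
s=monitor.read_state();print(g,s["tool_pos"],s["force"],s["time_s"],s["finger_gap"])
if not g:
    r.gripper_to(.005,newtons=20)
    s=monitor.read_state();print(s["time_s"],s["finger_gap"])
    snap("side","s7",(240,120,360,210),6)
    snap("wrist","w7",(240,180,400,300),5)
    w=np.load("pics/w7.npz");d=w["d"]
    for u,v in((302,242),(344,242),(302,239),(322,250),(322,262),(322,270)):
        print(u,v,(w["R"].T@(np.linalg.solve(w["mtx"],[u,v,1.])*d[v,u]-w["t"])).round(4))
```

```text
False [ 0.49890979  0.21846986 -0.00632593] [0.70605405 1.32535973 0.41443754] 14.45 0.03997535452675275
14.975 0.013999908887386248
302 242 [0.4879 0.2094 0.0298]
344 242 [0.4879 0.2289 0.0299]
302 239 [0.4882 0.2092 0.0251]
322 250 [0.4918 0.2187 0.03  ]
322 262 [0.4922 0.2187 0.0426]
322 270 [0.493  0.2187 0.0488]
```

View pics/w7.png

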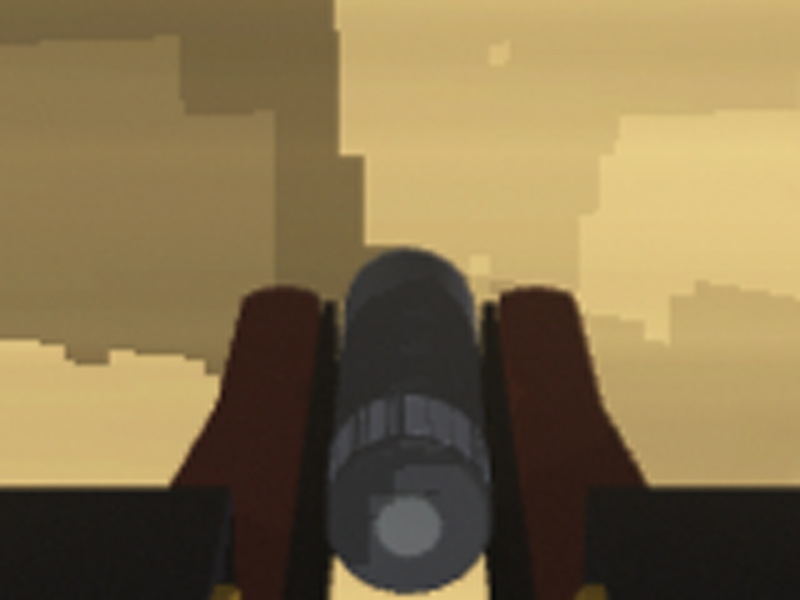

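View pics/s7.png

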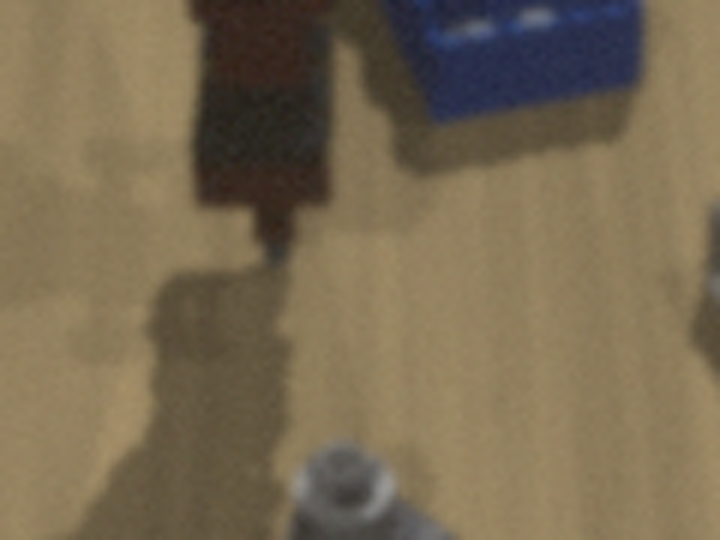

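The cell is gripped (gap 14.0 mm). Now I carry it to the torch and insert it under guard.

Run:
```python
from h import *
y=1.57
r.move_l([.499,.2185,.10],speed=.25)
r.goto([.5356,.0003,.085],down(y))
r.hold(.15)
s=monitor.read_state();print(s["tool_pos"],s["finger_gap"],s["time_s"])
g=r.move_l([.5356,.0003,.046],speed=.06,guard=6)
s=monitor.read_state();print(g,s["tool_pos"],s["force"],s["finger_gap"],s["time_s"])
snap("wrist","w8",(240,180,400,300),5)
```

```text
[0.53553247 0.00172338 0.08482906] 0.01390563241016365 16.6917
False [5.35382456e-01 2.54721618e-04 4.58879038e-02] [-0.83231153  0.8528304  -0.25797024] 0.0139015086987593 17.4917
```

View pics/w8.png

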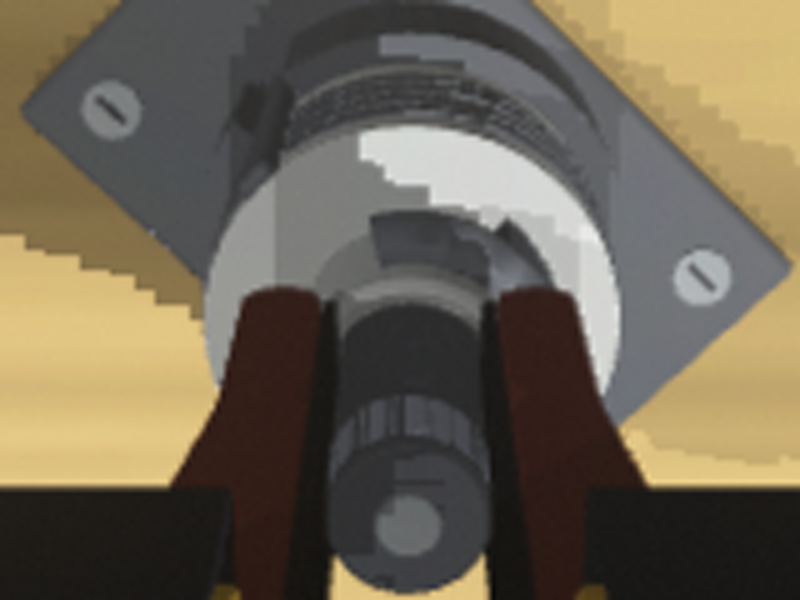

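No contact, and the cell is in the bore. I'll release it, rise, look, then go over the head.

Run:
```python
from h import *
r.gripper_to(.035)
r.move_l([.5356,.0003,.11],speed=.2)
snap("wrist","w9",(240,120,440,270),4)
w=np.load("pics/w9.npz");print(proj(w,[.5356,.0005,.0765]),proj(w,[.5356,.0005,.072]))
r.gripper_to(.07)
ya=np.radians(22.4-90)
r.goto([.4668,-.170,.08],down(ya));r.hold(.1)
s=monitor.read_state();print(s["tool_pos"],s["time_s"],s["joint_pos"])
snap("wrist","w10",(220,120,420,270),4);w=np.load("pics/w10.npz");print(proj(w,[.4668,-.170,.038]),proj(w,[.4668,-.170,0]))
```

```text
[321.93139657 219.91730344] [321.92230112 217.87732852]
[ 0.46695176 -0.16986815  0.08004509] 21.475 [-3.72859683e-01  4.12038105e-01  1.98601387e+00  2.10408277e-05
  7.43376198e-01  8.06281233e-01]
[321.05309636 216.90063738] [321.0917995  202.53685896]
```

View pics/w9.png

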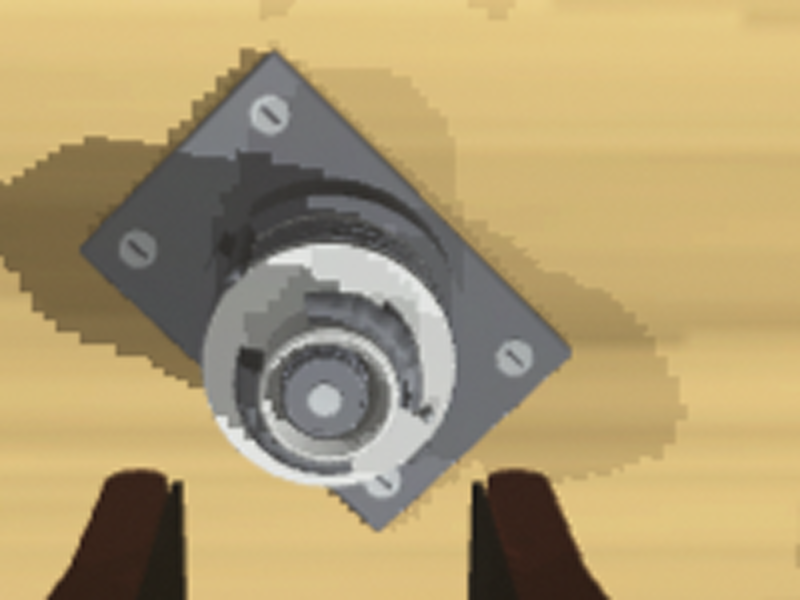

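View pics/w10.png

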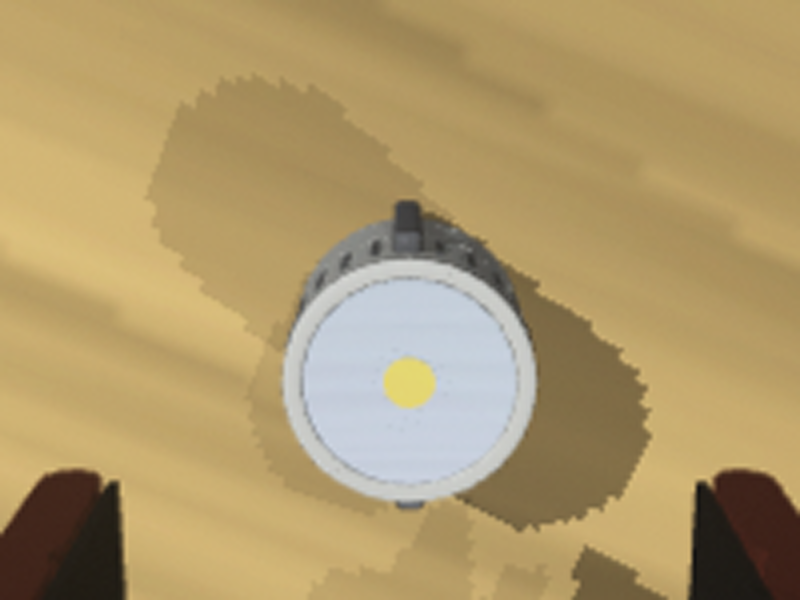

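Run:
```python
from h import *
w=np.load("pics/w9.npz");d=w["d"]
for u,v in((317,219),(324,214),(318,223)): print((w["R"].T@(np.linalg.solve(w["mtx"],[u,v,1.])*d[v,u]-w["t"])).round(4))
g=r.move_l([.4675,-.1697,-.0245],speed=.1,guard=8)
s=monitor.read_state();print(g,s["tool_pos"],s["force"],s["time_s"])
if not g:
    r.gripper_to(.03,newtons=40)
    s=monitor.read_state();print(s["finger_gap"],s["force"],s["time_s"])
    snap("wrist","w11",(220,160,420,310),4)
```

```text
[ 0.5353 -0.0028  0.0755]
[0.5324 0.0019 0.0735]
[ 0.5386 -0.0021  0.0738]
False [ 0.46793724 -0.16986901 -0.02402846] [0.31065653 0.3110457  0.31809144] 22.7167
0.0435363802530132 [-0.09289742 -0.5745453   3.71285429] 23.25
```

View pics/w11.png

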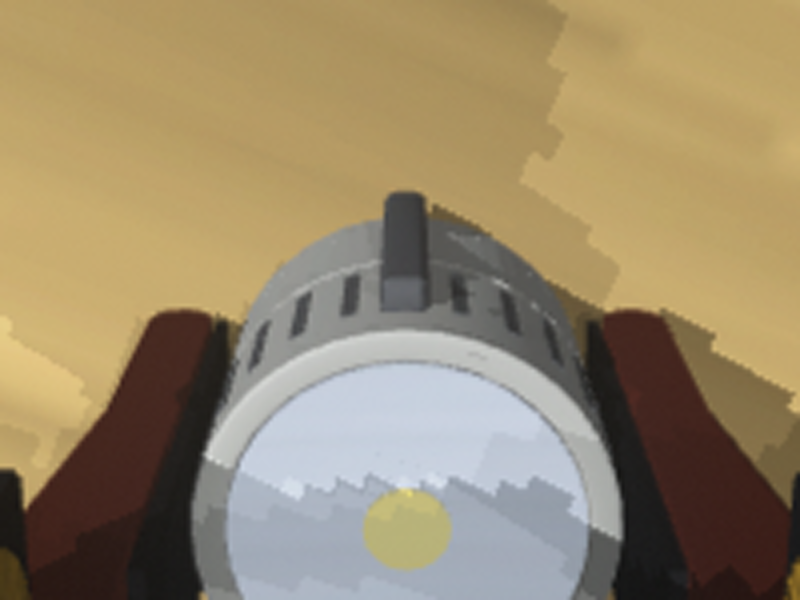

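The head is gripped with its ribs aligned to the tool. The cell's top in the barrel reads z=0.0755 (expected 0.0765). Now I carry the head over the torch.

Run:
```python
from h import *
yb=np.radians(44.7-90)
r.move_l([.4675,-.1697,.09],speed=.2)
r.goto([.5364,.0004,.065],down(yb)); r.hold(.3)
s=monitor.read_state();print(s["tool_pos"],s["finger_gap"],s["force"],s["time_s"])
snap("wrist","w12",(220,100,420,250),4)
snap("side","s12",(250,150,350,230),7)
```

```text
[ 0.53636443 -0.0007962   0.06524656] 0.04347635699077563 [ 0.50798215  0.08944026 -0.30075145] 25.0917
```

View pics/w12.png

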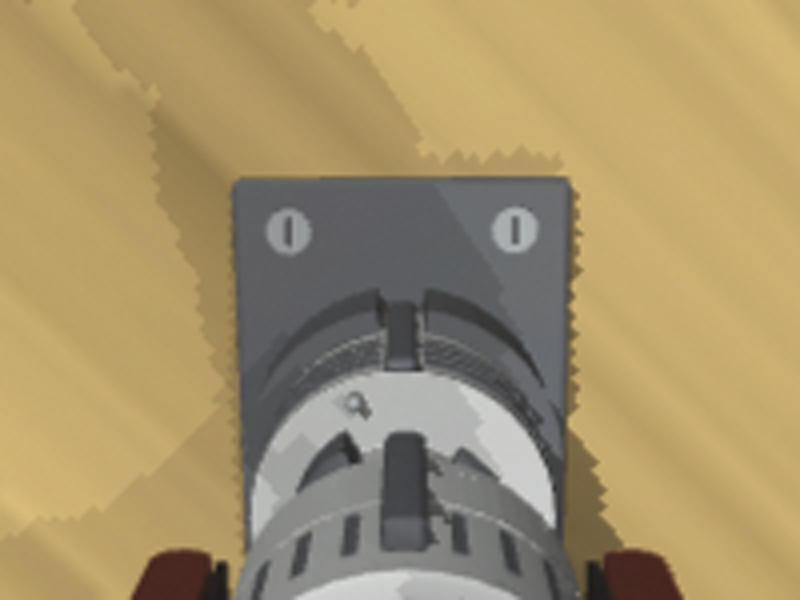

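View pics/s12.png

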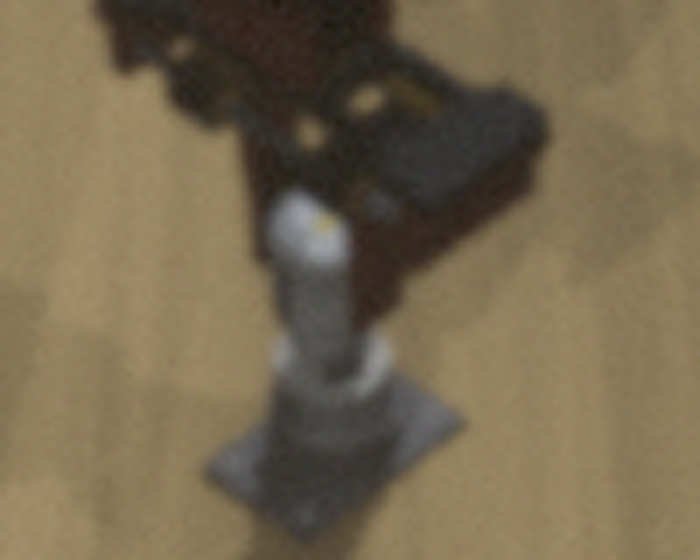

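Alignment looks right: the head's rib is at (404,490) and the torch's key rib at (403,335) in the crop. I'll descend under guard.

Run:
```python
from h import *
def st(n,g=None):
    s=monitor.read_state();print(n,g,s["tool_pos"].round(4),s["force"].round(2),s["torque"].round(3),round(s["finger_gap"],4),s["time_s"])
g=r.move_l([.5364,.0004,.044],speed=.06,guard=5);st("a",g)
if not g:
    g=r.move_l([.5364,.0004,.036],speed=.03,guard=7);st("b",g)
    if not g:
        g=r.move_l([.5364,.0004,.0305],speed=.02,guard=14);st("c",g)
r.hold(.2);st("d")
snap("wrist","w13",(220,100,420,250),4)
```

```text
a False [5.36e-01 5.00e-04 4.34e-02] [-0.64 -0.35 -0.75] [-0.062  0.121  0.026] 0.0436 25.6917
b False [5.363e-01 4.000e-04 3.590e-02] [ 0.22  0.28 -0.89] [-0.059  0.13   0.016] 0.0435 26.1083
c True [5.368e-01 4.000e-04 3.100e-02] [-1.27 -0.5   6.95] [-0.074  0.248 -0.016] 0.0435 26.4417
d None [5.368e-01 4.000e-04 3.110e-02] [-1.78  0.33  6.98] [-0.057  0.344  0.007] 0.0435 26.6417
```

View pics/w13.png

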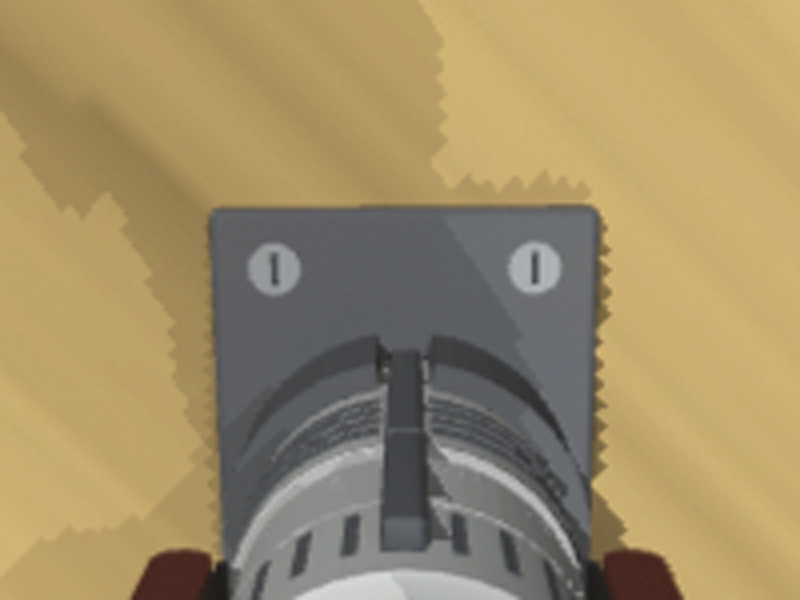

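Fully down by height (tool 31.0 mm, so the head's edge is about 55.5 mm up), at about 7 N, ribs in line. I'll press slightly more, then twist in small steps.

Run:
```python
from h import *
def st(n,g=None):
    s=monitor.read_state();print(n,g,s["tool_pos"].round(4),s["force"].round(2),s["torque"].round(3),round(s["finger_gap"],4),s["time_s"])
g=r.move_l([.5366,.0004,.0298],speed=.02,guard=10);st("p",g)
r.hold(.2)
for a in(5,12,19):
    r.goto([.5366,.0004,.0300],down(np.radians(44.7-90-a)));st(a)
r.hold(.2)
snap("wrist","w14",(220,100,420,250),4)
```

```text
p False [5.368e-01 4.000e-04 3.090e-02] [-4.01 -0.72 14.79] [-0.034  0.81  -0.034] 0.0438 26.9417
5 None [5.372e-01 4.000e-04 3.100e-02] [-3.11 -0.06 11.36] [-0.055  0.582  0.002] 0.0435 27.3917
12 None [5.375e-01 4.000e-04 3.100e-02] [-0.56  0.63 10.12] [-0.038  0.449 -0.041] 0.0435 27.6417
19 None [5.376e-01 4.000e-04 3.100e-02] [-0.44 -0.24 10.99] [-0.04   0.356 -0.042] 0.0438 27.8917
```

View pics/w14.png

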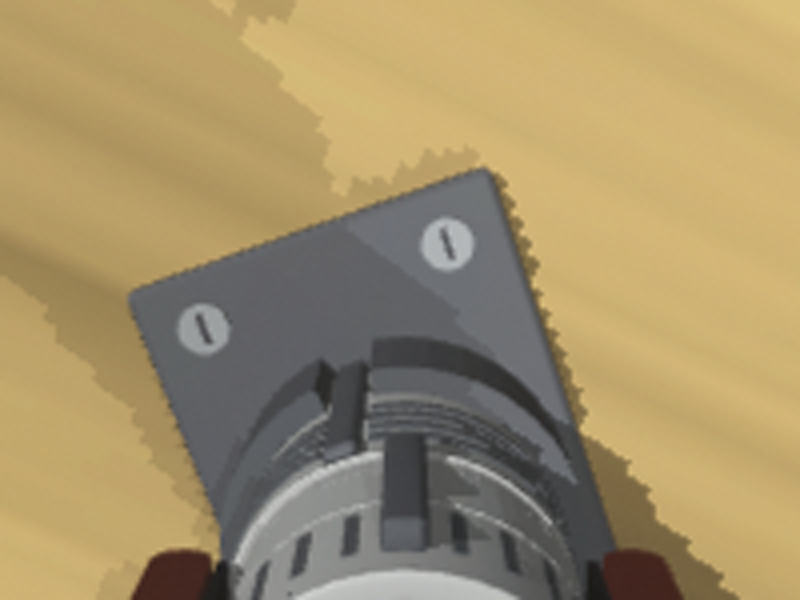

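The head turns with the gripper. Its rib is still on the tool axis (404,490), while the key rib has moved to (348,405). I'll continue to 35°.

Run:
```python
from h import *
def st(n,g=None):
    s=monitor.read_state();print(n,g,s["tool_pos"].round(4),s["force"].round(2),s["torque"].round(3),round(s["finger_gap"],4),s["time_s"])
for a in(27,35):
    r.goto([.5366,.0004,.0300],down(np.radians(44.7-90-a)));st(a)
r.hold(.5);st("end")
s=monitor.read_state();M=Ro.from_rotvec(s["tool_rot"]).as_matrix();print("yaw",np.degrees(np.arctan2(M[1,1],M[0,1])),abs(s["joint_vel"]).max())
snap("wrist","w15",(220,100,420,250),4)
snap("side","s15",(220,130,340,220),6)
snap("top","t15")
```

```text
27 None [5.377e-01 3.000e-04 3.100e-02] [-0.62 -0.08  9.73] [-0.068  0.292 -0.039] 0.0436 28.4
35 None [5.378e-01 3.000e-04 3.100e-02] [ 0.29 -1.24  9.51] [-0.036  0.244 -0.051] 0.0438 28.6583
end None [5.378e-01 3.000e-04 3.100e-02] [-0.1   0.17 10.73] [-0.039  0.255 -0.067] 0.0437 29.1583
yaw -80.30917235946796 0.0014806950869295677
```

View pics/w15.png

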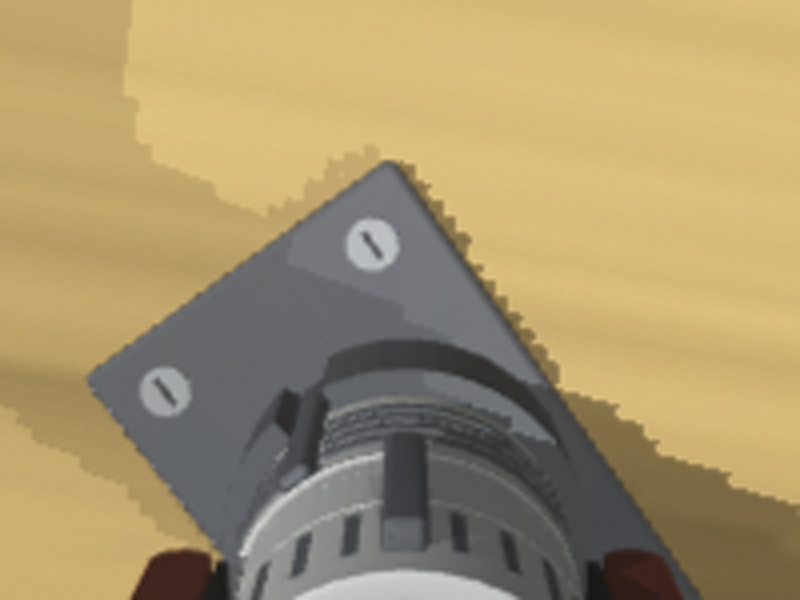

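View pics/s15.png

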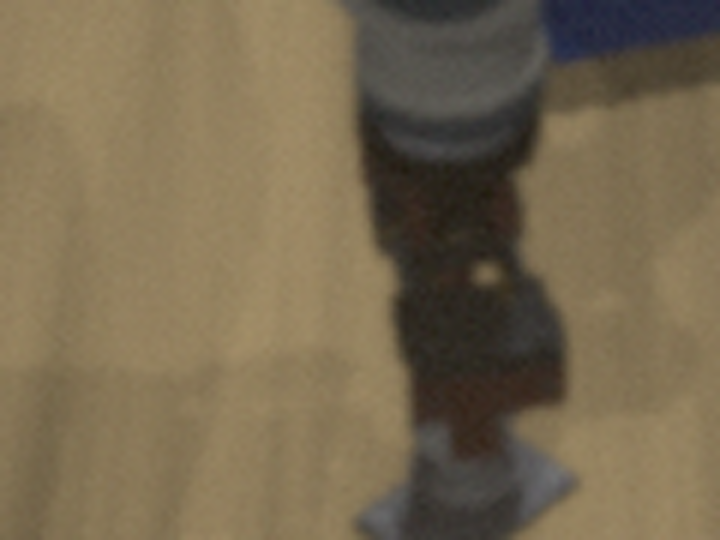

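View pics/t15.png

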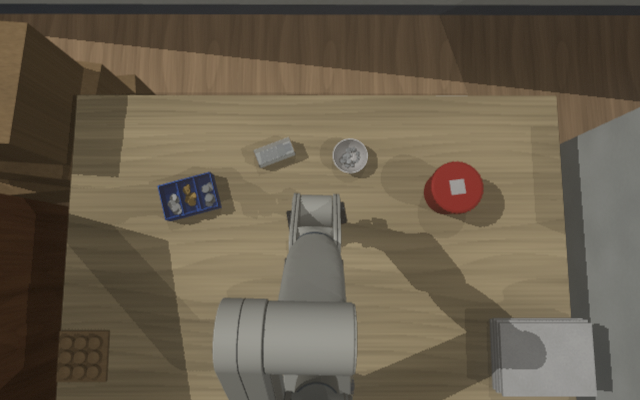

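The head is turned 35° and its rib is still on the tool axis. It is down under about 10 N and at rest, and the bystanders haven't moved in the top view. Handing in.

Run:
```python
from h import *
print(ticket.close_job()); s=monitor.read_state();print(s["tool_pos"],s["force"],s["finger_gap"],s["time_s"])
```

```text
the job is handed in; nothing more can be done
None
the job is handed in; nothing more can be done
```

The cell is in the barrel, and the lamp head is pressed down and turned about 35° clockwise, short of the click. The gripper still holds it there. I handed the job in at about 29 s of the 56 s allowed; no verdict is reported.

**Last checks**
- **Twist:** the tool turned 35.0°. The head's rib stayed on the tool axis, so it did not slip, and the angle against the torch in the wrist picture also read about 35°.
- **Down and still:** the head's edge was about 55.5 mm up, which is fully down, with about 10 N pressing on it. The fastest joint was moving at 0.0015 rad/s.
- **Grip:** the fingers were 43.7 mm apart on the 44 mm head, with the grip set to 40 N.
- **Cell:** its top measured z = 75.5 mm against an expected 76.5 mm before the head went on. I could not see it after that.
- **Bystanders:** the bin, bowl, bulb and sorter were where they started in the top picture.

**What failed or disagreed**
- **First grasp missed:** two closings on the cell came up empty without disturbing it. The wrist depth showed the real fingertips about 33 mm behind the reported TCP, not 8 mm ahead as stated. I corrected all heights by about 41 mm, and both grasps then worked.
- **Top camera:** my first reading put the cell about 7 mm off because I picked a pixel on its side. Closer readings agreed to about 2 mm.
- **Drift while twisting:** the tool moved about 1 mm in x, to 0.5378 m. My two camera estimates of the torch axis were x = 0.5356 and 0.538 m.
- **Lamp:** I did not see directly that it was lit.

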